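# Lock the casting pot's air regulator and hold it at the click

### The job

Turn the black knob of the air regulator until its yellow pointer is on the green mark. Then take the red forked lock by its post and slide it along its rail over the knob until you feel its ball click into the notch; do not stop short of the notch or rest beyond it. Finish while still holding the lock there, with the knob still on the mark and the bowl, cup and mint casting left as they stood.

Things in the scene. Friction and masses are not known exactly. Their poses are not given: they have to be found in the camera images.
- station: regulator station, bolted down: aluminium base plate 140 x 320 x 12 mm. Origin on the work surface, under the rail's midline; z up. The rail runs along the station's y axis at x = 0. At +y stands the blue regulator block (76 x 76 mm, top at z = 36 mm) with a white dial (top at z = 38 mm) centred at station (0, 55) mm. A black gauge, 29 mm high, lies at (-45, -155) mm.
- mark (a point): green mark on the dial, 30 mm from the knob's axis, in line with the rail on its station +y side, 39 mm above the work surface
- rail_end (a point): end of the rail at the regulator block, station (0, 20) mm, 30 mm high. Somewhere along the rail is a detent notch, a slot 12 mm wide across its brass strip. Its place differs each time: it holds the lock with the lock's origin between station y = -40 and -20 mm. The lock's end stop (origin at y = -5 mm) lies beyond the notch.
- knob (a joint): angle of the black knob in rad: 0 when the yellow pointer is on the green mark (bar in line with the rail, pointer to station +y); grows clockwise seen from above. It starts 0.5 to 1.25 rad anticlockwise of the mark (negative), stops at -1.5 and +0.6, and stays where it is left (friction 0.05 N m).
- knob_grip (a point): point on the knob's axis at the height to grip it, 68 mm above the work surface. The knob is an upright bar 12 mm thick, 44 mm long, from z = 46 to 76 mm above the surface, on a disc of 40 mm diameter (top at z = 46 mm).
- lock: red lock that slides along the rail, axes parallel to the station's. Origin on the rail's midline at the middle of its carriage (44 in x, 50 in y, top 46 mm above the work surface), 30 mm above the surface. It starts at station y = -125 to -100 mm and slides to +y. Sliding takes 3 to 5 N; with the ball in the notch, going on or back takes some 11 to 18 N: the push jumps.
- post_top (a point): middle of the top of the lock's grip post, right above the lock's origin: post 20 x 20 mm, from 46 to 84 mm above the surface
- fork_tip (a point): midpoint between the tips of the lock's two fork arms, 80 mm from its origin towards +y. The arms start 22 mm from the origin, stand 52 to 70 mm above the surface, are 7 mm thick and 20 mm apart inside; they pass either side of the knob's bar only if it is in line with the rail, else they strike it.
- ball (a joint): drop in m of the sprung detent ball in the lock: about 0.0004 while it runs on the strip's flat top, about 0.0032 when it sits in the notch. Its yellow stem stands out of the top of the post and sinks with it.
- mould: mint green cast cup, solid, 80 mm diameter at foot, 80 mm high, origin at the centre of its underside; bystander, leave it
- bowl: black mixing bowl, 120 mm diameter, 55 mm high, origin at the centre of its underside; bystander, leave it
- cup: clear plastic cup, 72 mm rim diameter, 85 mm high, origin at the centre of its underside; bystander, leave it

How it is judged (in metres and radians):
On the way, in this order (a step that is already met when the one before it is completed fails the run):
1. the knob is turned to the mark while the lock is still clear of it (value of joint knob between -0.12 and 0.12 rad and y of lock in the frame of station below -0.06 m), for 0.3 s.
2. the lock is over the knob with its ball in the notch (value of joint ball above 0.002 m and y of lock in the frame of station above -0.045 m and contact force between the fingers and lock above 1 N), for 0.3 s.
At the end, for the whole second after the job is handed in: The lock stands still (under 10 mm/s) with its ball in the notch (dropped more than 2 mm, lock origin between station y = -45 and -15 mm), the fingers hold it (more than 1 N), and the knob is within 0.12 rad of the mark (all of step 2 and y of lock in the frame of station below -0.015 m and value of joint knob between -0.12 and 0.12 rad and linear speed of lock below 0.01 m/s); the arm keeps its last pose, push and grip.
It fails at once if the bowl, cup or casting is shifted by more than 25 mm or tipped (distance of any of mould, bowl, cup from where it was at the start of the episode above 0.025 m or angle between any of mould, bowl, cup's own z axis and vertical above 0.5 rad).
It also fails if it takes over 48 s, if anything falls off the work surface, if the arm or the gripper's body presses on something with over 40 N, if the wrist force passes 120 N, or if a joint passes its speed limit or range.

### The arm

A 6-joint arm with a two-finger parallel gripper is mounted at the origin on the work surface. World frame = base frame: x ahead of the robot, y to its left, z up, the work surface at z = 0. Lengths are in mm, angles in rad, forces in N, time in s.
With the tool pointing down it reaches from about 350 to 975 mm from the base axis. Payload 7.1 kg.
Tool frame: the origin (TCP) lies at the very end of the fingers, on their centre line; the grasp point (between the pads) lies 19 mm behind it (ctrl.grasp_offset is the distance from the TCP to the grasp point, in mm); z points along the fingers, y is the line along which they close (so a half turn about z gives the same grasp; the last joint's range is limited). The gripper opens to 88 mm and grips with 3 to 60 N. Pads are 20 mm wide; open, the fingers measure 115 mm over their backs; the gripper's body (75 mm by 178 mm) begins 61 mm behind the grasp point.
Start: joints at [-1.176, 0.423, 1.63, -0, 1.089, -0.019], TCP at [251.322, -572.225, 192.675] pointing down, gripper open.
Joint ranges: [-3, 3], [-0.9, 2.11], [0.09, 2.58], [-1.31, 4.45], [0.11, 2.69], [-2.54, 2.54]. Speed limits (rad/s): [2.39, 2.39, 3.01, 3.14, 3.14, 3.14].

### API

Orientations are given as a rotation vector (axis times angle).
In Python, from workcell import ctrl, viewer, ticket, models gives the robot as it stands.
- The arm moves only by the tool play_rows, never from a script. Its arguments are lists of equal length, an entry for each row: "dp": the shift along the world's x, y, z in mm, a list of three; "yaw": the turn about the world's z in degrees. In form: {"dp": [[tx, ty, tz], ...], "yaw": [yaw, ...]}. A call has 1 to 8 rows; each row shifts and turns the commanded pose from where the row before left it; what a row does not reach is not made up. A row lasts 1/12 s, in which the tool goes at most 41.7 mm and 7.16 degrees, less where a joint would pass 70% of its speed; a pose out of reach is approached as far as the arm can. A call is refused whole if a number of a shift passes 41.7 or a number of a turn 7.16, either way. A call with a gripper value outside its range is refused whole. "gripper" is the closure, from 0 (fully open) to 1 (shut), set as the call begins (left out, the last holds). The fingers move at their own pace and stop on an object; the grip force is fixed at half the most. Time passes only in rows, so rows that do not move let the fingers close. It gives the time, the measured TCP pose, the force, the opening and the grip force at its end, in the units of the state.
- ctrl.get_obs(): the state, without advancing time (a new reading comes with each control period).
- viewer.get_image(name): name is "scene" or "top" or "wrist"; returns a dict with "pixels" (384x512x3 uint8, red, green, blue), "range_z" (384x512 float32, mm along the optical axis (not along the pixel's ray), 0 where there is no reading), "fx", "fy", "cx", "cy" (pixels), "dist_coeffs" ([k1, k2, p1, p2, k3] as OpenCV has them; the pictures are not rectified), "T" (4x4, takes a point from camera to world coordinates); the wrist camera has in their place "hand_eye" (4x4, takes a point from camera to tool coordinates, whose origin is the TCP and whose axes are the flange's). Camera axes: x right, y up, looking along -z (the intrinsics and any distortion apply to the point x, -y, -z); pixel columns grow to the right and rows downward; lengths in mm; the calibration is good to about 2 mm. A picture is of the moment at which its call begins: read the wrist's pose just before it.
- ticket.close_job(): hands the job in; it is judged then, once.
Trained networks look in a picture, given as the dict that the camera call returned (one of the last four; its "shot" number tells which), for a name from the list of things; names that differ only in an ending like _2 or _b are one class to them, and where a whole thing is asked for, a point or a joint stands for the part that bears it (a point fixed in the world has none). Each returns a list of dicts, best first, with "conf" (0 to 1); they miss things now and then, are a little off and sometimes report something else, mostly with a low value. They report only what shows in the picture. A call takes as long as a camera call.
- models.look_for(picture, name): "bbox" ([centre column, centre row, width, height] in pixels, round what is visible of it).
- models.landmark_of(picture, name): "location" ([column, row] in pixels: a listed point, or the origin of a listed thing).
The state is a dict: "t": time; "qpos": joint angles; "qvel": joint speeds; "joint_torque": joint torques, N m; "ee_pos": TCP position; "orientation": TCP orientation; "ft_force": force on the tool from outside, world axes, zero at the start; "moment": the same for the moment, N m; "width": finger opening in mm; "grasp_force": force on a finger pad.
Only numpy, scipy, OpenCV 4.12 (cv2) and the standard library are available. Lean on these libraries where they do the work, as an engineer would, in place of code of your own. Each camera call takes 0.05 s, during which the arm holds its last target. There are 200 camera calls.

## Working session

There is one attempt and no reset: what is moved stays moved. The work goes in short steps, Python scripts to look and compute and a tool call to move; the robot and the scene stay as the last step left them, time stands still between calls to the robot, and variables do not carry over. Pictures are saved under pics/ and viewed, at most 10 in all, crops included, and the job is handed in when it is done.

Besides the shell and the picture viewer there is one more tool, called after "Call:" by a JSON object that holds its "name" and its "arguments", one argument or row to a line. play_rows: Moves the arm, as the interface text tells. Its arguments: {"type":"object","properties":{"dp":{"type":"array"},"yaw":{"type":"array"},"gripper":{"type":"number"}},"required":["dp","yaw"]}

```bash
mkdir -p pics; cat > h.py <<'E'
import numpy as np, cv2
from scipy.spatial.transform import Rotation as R
from workcell import ctrl, viewer, ticket, models
def camT(p,obs=None):
    if "T" in p: return np.array(p["T"])
    T=np.eye(4);T[:3,:3]=R.from_rotvec(obs["orientation"]).as_matrix();T[:3,3]=obs["ee_pos"]
    return T@np.array(p["hand_eye"])
def ray(p,T,uv):
    K=np.array([[p["fx"],0,p["cx"]],[0,p["fy"],p["cy"]],[0,0,1]])
    n=cv2.undistortPoints(np.array(uv,float).reshape(-1,1,2),K,np.array(p["dist_coeffs"],float)).reshape(-1,2)
    d=np.c_[n[:,0],-n[:,1],-np.ones(len(n))]
    return T[:3,3],d@T[:3,:3].T
def atz(p,T,uv,z):
    o,d=ray(p,T,uv); return o+d*((z-o[2])/d[:,2])[:,None]
def cloud(p,T):
    v,u=np.nonzero(p["range_z"]>0)
    o,d=ray(p,T,np.c_[u,v]); return u,v,o+d*p["range_z"][v,u][:,None]
def save(p,n): cv2.imwrite("pics/"+n,p["pixels"][:,:,::-1])
E
python3 - <<'E'
from h import *
Z=dict(station=0,mark=39,rail_end=30,knob_grip=68,lock=30,post_top=84,fork_tip=61,mould=0,bowl=0,cup=0)
for c in ("top","scene","wrist"):
    o=ctrl.get_obs();p=viewer.get_image(c);T=camT(p,o);save(p,c+"0.png");print(c,T[:3,3])
    for n,z in Z.items():
        for r in models.landmark_of(p,n)[:2]:
            print(n,round(r["conf"],2),np.round(r["location"]),np.round(atz(p,T,r["location"],z)[0]))
print(o)
a=np.hstack([cv2.imread(f"pics/{c}0.png") for c in("top","scene")]);cv2.imwrite("pics/both.png",cv2.resize(a,(800,300)))
E
```

```text
top [479.71053822 109.66071877 737.92577727]
station 0.94 [294. 240.] [537.  38.   0.]
mark 0.77 [254. 226.] [565. 119.  39.]
rail_end 0.93 [283. 236.] [544.  62.  30.]
knob_grip 0.56 [267. 227.] [559.  95.  68.]
lock 0.69 [310. 239.] [536.  10.  30.]
lock 0.56 [344. 254.] [505. -57.  30.]
post_top 0.87 [348. 255.] [500. -51.  84.]
fork_tip 0.67 [309. 242.] [529.  17.  61.]
mould 0.57 [343. 175.] [674. -74.   0.]
bowl 0.83 [176. 203.] [622. 285.   0.]
cup 0.61 [282. 162.] [707.  56.   0.]
cup 0.17 [294. 238.] [542.  38.   0.]
scene [ 842.87586707 -316.41929324  768.174466  ]
station 0.71 [190. 218.] [537.  36.   0.]
station 0.53 [219. 188.] [556. 131.   0.]
mark 0.82 [223. 187.] [576. 113.  39.]
rail_end 0.8 [195. 204.] [542.  57.  30.]
rail_end 0.22 [148. 240.] [502. -57.  30.]
knob_grip 0.58 [208. 183.] [555.  91.  68.]
knob_grip 0.54 [225. 290.] [692. -92.  68.]
lock 0.71 [220. 182.] [561. 126.  30.]
lock 0.62 [148. 240.] [502. -57.  30.]
post_top 0.66 [142. 227.] [503. -59.  84.]
fork_tip 0.66 [180. 210.] [535.  16.  61.]
mould 0.8 [224. 291.] [677. -72.   0.]
bowl 0.95 [277. 149.] [624. 287.   0.]
cup 0.75 [270. 245.] [714.  54.   0.]
wrist [ 320.03467881 -542.00880382  385.55962229]
{'t': 1.1, 'qpos': array([-1.17598466e+00,  4.23119304e-01,  1.62988320e+00, -1.02654338e-05,
        1.08857674e+00, -1.89692509e-02]), 'qvel': array([ 0.00098118,  0.00153571,  0.0010163 , -0.00125693,  0.00021099,
       -0.00082726]), 'joint_torque': array([ 1.34135073e-03, -5.44581950e+01, -2.74046695e+01,  6.43479335e-02,
        1.66568795e-02, -1.02613043e-05]), 'ee_pos': array([ 251.33448582, -572.23741502,  192.66961336]), 'orientation': array([ 3.07458021e+00,  6.45342903e-01, -1.00978992e-05]), 'ft_force': array([-0.54718888, -0.55032568,  0.0947727 ]), 'moment': array([0.04285819, 0.03052684, 0.00601975]), 'grasp_force': 0.0, 'width': 87.58045658308279}
```

View pics/both.png

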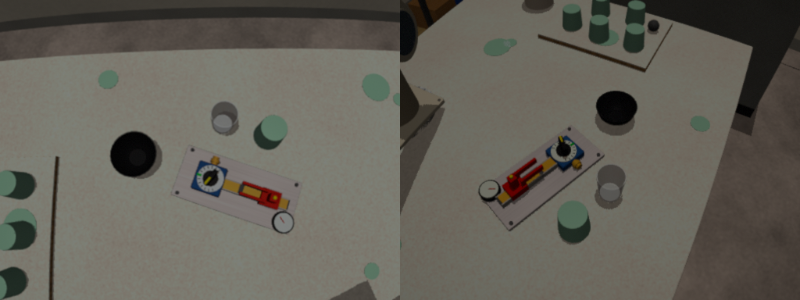

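View pics/top0.png

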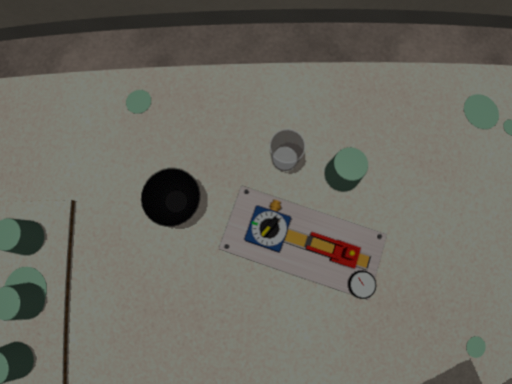

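The station is near (537,38) with the rail's +y at about 69° in world. In the top picture the knob is at pixel (267,228), its yellow pointer points down-left, and the lock post is at (350,254). I'll fly over it for a closer look.

Call:
{"name": "play_rows", "arguments": {
  "dp": [
    [19,35.5,3],
    [19,35.5,3],
    [19,35.5,3],
    [19,35.5,3],
    [19,35.5,3],
    [19,35.5,3],
    [19,35.5,3],
    [19,35.5,3]
  ],
  "yaw": [5.4,5.4,5.4,5.4,5.4,5.4,5.4,5.4]
}}

```text
t: 2.32
ee_pos: [403.9, -286.5, 217.1]
orientation: [2.617, 1.737, 0.0]
ft_force: [0.6, -0.5, -0.1]
width: 87.9
grasp_force: 0.0
```

Call:
{"name": "play_rows", "arguments": {
  "dp": [
    [19,35.5,3],
    [19,35.5,3],
    [19,35.5,3],
    [19,35.5,3],
    [19,35.5,3],
    [19,35.5,3],
    [19,35.5,3],
    [19,35.5,3]
  ],
  "yaw": [5.4,5.4,5.4,5.4,5.4,5.4,5.4,5.4]
}}

```text
t: 2.98
ee_pos: [556.0, -2.2, 241.1]
orientation: [1.793, 2.579, 0.0]
ft_force: [1.0, -0.7, 0.0]
width: 88.0
grasp_force: 0.0
```

Call:
{"name": "play_rows", "arguments": {
  "dp": [
    [0,0,0],
    [0,0,0]
  ],
  "yaw": [0,0]
}}

```text
t: 3.15
ee_pos: [555.9, -2.4, 240.7]
orientation: [1.795, 2.578, 0.0]
ft_force: [0.8, -0.2, 0.1]
width: 87.8
grasp_force: 0.0
```

```bash
cat > look.py <<'E'
from h import *
import sys
Z=dict(station=0,mark=39,rail_end=30,knob_grip=68,lock=30,post_top=84,fork_tip=61)
o=ctrl.get_obs();p=viewer.get_image("wrist");T=camT(p,o);save(p,sys.argv[1])
print("t",o["t"],"tcp",o["ee_pos"],"cam",T[:3,3],"q6",o["qpos"][5])
M=R.from_rotvec(o["orientation"]).as_matrix();print("closing ang",np.degrees(np.arctan2(M[1,1],M[0,1])))
for n,z in Z.items():
    for r in models.landmark_of(p,n)[:1]:
        print(n,round(r["conf"],2),np.round(r["location"]),np.round(atz(p,T,r["location"],z)[0],1))
u,v,P=cloud(p,T);np.savez("cl.npz",u=u,v=v,P=P,c=p["pixels"][v,u])
hsv=cv2.cvtColor(p["pixels"],cv2.COLOR_RGB2HSV)[v,u]
def pca(name,m):
    Q=P[m]
    if len(Q)<10: print(name,len(Q));return
    (c,s,a)=cv2.minAreaRect(Q[:,:2].astype(np.float32))
    print(name,len(Q),"mean",np.round(Q.mean(0),1),"rect c",np.round(c,1),np.round(s,1),round(a,1))
near=np.hypot(P[:,0]-557,P[:,1]-93)<45
dark=hsv[:,2]<60
pca("knobtop",near&(P[:,2]>70)&(P[:,2]<80))
pca("red",((hsv[:,0]<8)|(hsv[:,0]>172))&(hsv[:,1]>150)&(P[:,2]>20))
pca("post",(np.abs(P[:,2]-84)<4)&(np.hypot(P[:,0]-501,P[:,1]+54)<35))
pca("fork",(np.abs(P[:,2]-70)<4)&((hsv[:,0]<8)|(hsv[:,0]>172))&(hsv[:,1]>150))
pca("yellow near",near&(hsv[:,0]>20)&(hsv[:,0]<35)&(hsv[:,1]>120)&(P[:,2]>60))
pca("green",near&(hsv[:,0]>45)&(hsv[:,0]<85)&(hsv[:,1]>100))
pca("block",(hsv[:,0]>100)&(hsv[:,0]<125)&(hsv[:,1]>120)&(P[:,2]>30))
E
python3 look.py w1.png
```

```text
t 3.15 tcp [555.93170349  -2.44936081 240.66740472] cam [529.44335781  68.18905684 433.54154055] q6 -0.37984194264485577
closing ang 20.293120758592693
station 0.78 [255. 122.] [538.3  39.2   0. ]
mark 0.75 [304.  65.] [568.6 123.3  39. ]
rail_end 0.92 [266. 112.] [546.4  57.2  30. ]
knob_grip 0.74 [289.  87.] [559.2  92.1  68. ]
lock 0.67 [208. 180.] [506.2 -50.1  30. ]
post_top 0.86 [194. 194.] [499.4 -55.5  84. ]
fork_tip 0.95 [242. 140.] [530.5  18.5  61. ]
knobtop 496 mean [557.4  90.6  76.7] rect c [557.6  90.8] [12.1 44.6] 48.4
red 3606 mean [532.5 -15.2 213.4] rect c [534.3  -8.1] [184.8 100.7] 57.3
post 251 mean [503.  -55.7  84.5] rect c [502.7 -57.2] [20.2 19.9] 69.2
fork 629 mean [517.9 -15.9  70.7] rect c [530.5  17.4] [156.9  34. ] 69.7
yellow near 139 mean [549.4  98.2  77.3] rect c [549.7  97.8] [ 8.9 21.1] 40.6
green 48 mean [567.9 116.5  41.2] rect c [564.4 101.6] [47.8  8.4] 79.2
block 1688 mean [550.5  62.4 183.9] rect c [557.4  46.2] [162.1 109. ] 67.0
```

View pics/w1.png

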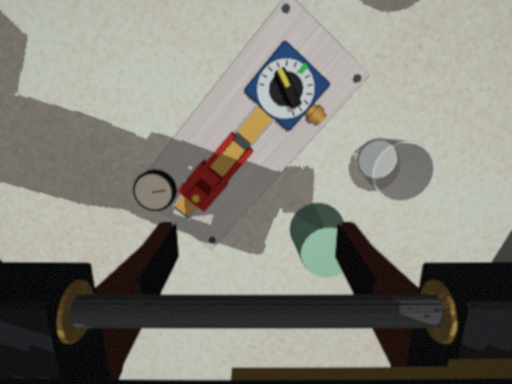

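The wrist view shows the knob at pixel (289,87) with its bar at 138° in world. The rail is at 69.6°, so the knob must turn about 69° clockwise. The post is at pixel (194,194), world (503,-56.5). Going to grip the knob.

Call:
{"name": "play_rows", "arguments": {
  "dp": [
    [0.5,23.3,-24],
    [0.4,23.3,-24],
    [0.4,23.3,-24],
    [0.4,23.3,-24],
    [0,0,-23],
    [0,0,-23],
    [0,0,-23],
    [0,0,-23]
  ],
  "yaw": [7,7,7,7,0,0,0,0]
}}

```text
t: 4.22
ee_pos: [557.1, 88.7, 51.7]
orientation: [1.124, 2.933, 0.0]
ft_force: [0.4, 0.5, 0.3]
width: 88.0
grasp_force: 0.0
```

Call:
{"name": "play_rows", "arguments": {
  "dp": [
    [0,0,0],
    [0,0,0],
    [0,0,0],
    [0,0,0],
    [0,0,0],
    [0,0,0],
    [0,0,0],
    [0,0,0]
  ],
  "yaw": [0,0,0,0,0,0,0,0],
  "gripper": 1
}}

```text
t: 4.88
ee_pos: [557.3, 89.0, 53.2]
orientation: [1.123, 2.933, 0.001]
ft_force: [0.4, 0.1, 0.7]
width: 37.9
grasp_force: 0.0
```

Call:
{"name": "play_rows", "arguments": {
  "dp": [
    [0,1.5,0],
    [0,0,0],
    [0,0,0],
    [0,0,0],
    [0,0,0],
    [0,0,0],
    [0,0,0]
  ],
  "yaw": [0,0,0,0,0,0,0]
}}

```text
t: 5.47
ee_pos: [557.0, 90.5, 52.6]
orientation: [-1.123, -2.934, 0.0]
ft_force: [0.0, 0.1, 0.3]
width: 0.2
grasp_force: 0.0
```

The fingers shut on nothing, so I'll look.

```bash
python3 - <<'E'
from h import *
o=ctrl.get_obs();print(o["ee_pos"],o["width"],o["ft_force"],o["moment"])
p=viewer.get_image("wrist");a=p["pixels"]
q=viewer.get_image("scene");b=cv2.resize(q["pixels"][110:260,110:310],(512,384))
cv2.imwrite("pics/k1.png",cv2.resize(np.hstack([a,b])[:,:,::-1],(800,300)))
T=camT(q);u,v,P=cloud(q,T)
for z in (38,76):
  pass
E
```

```text
[556.9812091   90.45221039  52.61466006] 0.23494808083241137 [0.04929398 0.06199972 0.25098673] [ 0.02364682 -0.08203149  0.00380025]
```

View pics/k1.png

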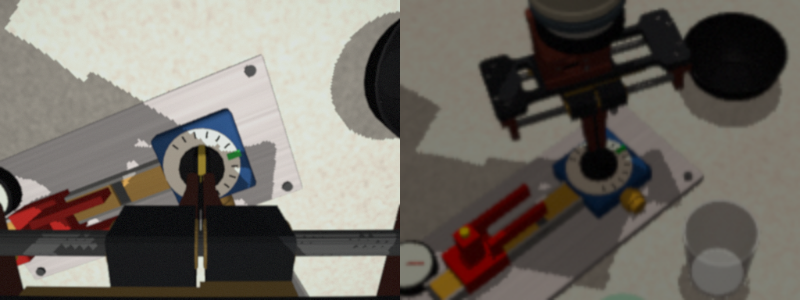

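```bash
python3 - <<'E'
from h import *
o=ctrl.get_obs()
p=viewer.get_image("wrist");T=camT(p,o);print(T[:3,3],p["hand_eye"])
K=np.array([[p["fx"],0,p["cx"]],[0,p["fy"],p["cy"]],[0,0,1]])
for n,X in dict(tcp=o["ee_pos"],grasp=o["ee_pos"]+[0,0,19],knobtop=[557.6,90.8,76]).items():
    c=np.linalg.inv(T)@np.r_[X,1]; print(n,cv2.projectPoints(np.array([[c[0],-c[1],-c[2]]]),np.zeros(3),np.zeros(3),K,np.array(p["dist_coeffs"],float))[0].ravel())
u,v,P=cloud(p,T)
for c in (240,250,256,260,266,275):
  m=(u==c)&(v>170)&(v<300)&(v%6==0); print(c,[(int(a),*np.round(b).astype(int)) for a,b in zip(v[m],P[m])])
c=p["pixels"][150:342,160:368][:,:,::-1];cv2.imwrite("pics/k2.png",cv2.resize(c,None,fx=3,fy=3,interpolation=cv2.INTER_CUBIC))
print(ctrl.grasp_offset,ctrl.get_obs()["width"],ctrl.get_obs()["grasp_force"])
E
```

```text
[500.57425901 140.73323933 245.53583219] [[-3.35810880e-04  9.61068243e-01  2.76310910e-01  7.55406122e+01]
 [ 9.99999825e-01  4.57344814e-04 -3.75405935e-04 -2.61106651e-01]
 [-4.87160084e-04  2.76310736e-01 -9.61068228e-01 -1.92890692e+02]
 [ 0.00000000e+00  0.00000000e+00  0.00000000e+00  1.00000000e+00]]
tcp [256.77124597 219.83712153]
grasp [256.81297126 231.61597214]
knobtop [257.96258395 235.07023411]
240 [(174, np.int64(529), np.int64(100), np.int64(38)), (180, np.int64(532), np.int64(97), np.int64(38)), (186, np.int64(535), np.int64(95), np.int64(40)), (198, np.int64(540), np.int64(91), np.int64(48)), (204, np.int64(543), np.int64(88), np.int64(48)), (210, np.int64(546), np.int64(85), np.int64(46)), (216, np.int64(549), np.int64(83), np.int64(47)), (222, np.int64(552), np.int64(80), np.int64(47)), (228, np.int64(543), np.int64(91), np.int64(93)), (234, np.int64(543), np.int64(91), np.int64(99)), (240, np.int64(543), np.int64(92), np.int64(107)), (246, np.int64(544), np.int64(92), np.int64(112)), (252, np.int64(544), np.int64(93), np.int64(120)), (258, np.int64(543), np.int64
[... 5023 characters left out ...]
64(568), np.int64(97), np.int64(48)), (228, np.int64(571), np.int64(94), np.int64(47)), (234, np.int64(574), np.int64(91), np.int64(47)), (240, np.int64(554), np.int64(104), np.int64(107)), (246, np.int64(554), np.int64(104), np.int64(114)), (252, np.int64(553), np.int64(104), np.int64(121)), (258, np.int64(553), np.int64(104), np.int64(126)), (264, np.int64(535), np.int64(116), np.int64(170)), (270, np.int64(535), np.int64(116), np.int64(173)), (276, np.int64(535), np.int64(116), np.int64(177)), (282, np.int64(535), np.int64(116), np.int64(179)), (288, np.int64(535), np.int64(116), np.int64(181)), (294, np.int64(534), np.int64(116), np.int64(185))]
18.700000000000003 0.18138726394184523 0.0
```

View pics/k2.png

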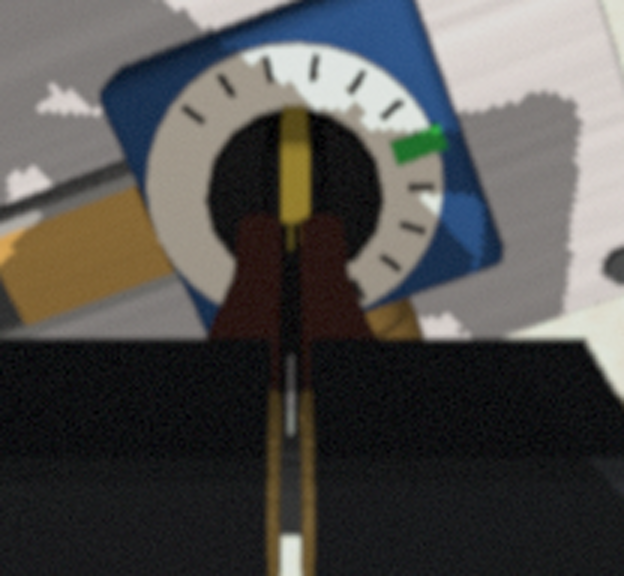

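```bash
python3 - <<'E'
from h import *
d=np.load("cl.npz");P=d["P"];u=d["u"];v=d["v"]
m=(v>215)&(P[:,2]>180)
Q=P[m]; print("open: lowest finger z pct",np.percentile(Q[:,2],[0,1,2,5,10]),"tcp 240.7")
w=m&(P[:,2]<np.percentile(Q[:,2],3)); print(np.c_[u,v,P][w][::15].round())
p=viewer.get_image("scene");T=camT(p);u,v,P=cloud(p,T)
near=np.hypot(P[:,0]-557,P[:,1]-90)<25
for z in range(40,150,6):
    s=near&(np.abs(P[:,2]-z)<3)
    if s.sum(): print(z,s.sum(),P[s].mean(0).round(),p["pixels"][v[s],u[s]].mean(0).round(), "rows",v[s].min(),v[s].max())
E
```

```text
open: lowest finger z pct [270.17911485 279.73152287 286.60146933 303.07328956 323.19187061] tcp 240.7
[[162. 221. 504.  -9. 272.]
 [160. 222. 503. -10. 273.]
 [347. 222. 598.  25. 273.]
 [165. 223. 506.  -9. 274.]
 [350. 223. 599.  26. 275.]
 [166. 224. 507.  -8. 277.]
 [349. 224. 598.  25. 277.]
 [164. 225. 506.  -8. 278.]
 [339. 225. 594.  22. 274.]
 [354. 225. 600.  26. 278.]
 [168. 226. 508.  -8. 279.]
 [343. 226. 595.  24. 278.]
 [155. 227. 502. -10. 280.]
 [170. 227. 510.  -8. 279.]
 [345. 227. 595.  24. 281.]
 [155. 228. 503. -10. 282.]
 [170. 228. 510.  -9. 279.]
 [345. 228. 595.  24. 281.]
 [153. 229. 502. -11. 282.]
 [168. 229. 509.  -8. 281.]
 [343. 229. 595.  23. 280.]
 [358. 229. 601.  26. 283.]
 [165. 230. 508.  -8. 285.]
 [340. 230. 594.  21. 279.]
 [355. 230. 599.  26. 284.]
 [161. 231. 506.  -9. 284.]
 [176. 231. 513. -12. 273.]
 [351. 231. 597.  25. 285.]
 [156. 232. 505.  -9. 287.]
 [172. 232. 511. -10. 280.]
 [347. 232. 594.  24. 286.]
 [362. 232. 601.  26. 287.]
 [164. 233. 509.  -7. 289.]
 [339. 233. 595.  19. 277.]
 [354. 233. 597.  25. 287.]
 [154. 234. 505. 
[... 1905 characters left out ...]

70 15 [571.  75.  70.] [3. 3. 3.] rows 187 193
76 41 [568.  79.  75.] [4. 4. 4.] rows 184 192
82 6 [564.  81.  83.] [16.  8.  7.] rows 183 185
88 22 [562.  81.  88.] [29. 19. 17.] rows 177 185
94 19 [560.  80.  94.] [28. 16. 15.] rows 176 183
100 24 [561.  81. 100.] [29. 16. 14.] rows 172 181
106 17 [563.  82. 106.] [24. 12.  9.] rows 171 179
112 20 [565.  81. 112.] [22.  8.  6.] rows 173 178
118 21 [564.  81. 118.] [22. 10.  9.] rows 172 176
124 20 [564.  80. 124.] [25. 10.  8.] rows 169 175
130 30 [564.  81. 130.] [27. 13. 11.] rows 168 172
136 21 [565.  82. 135.] [28. 15. 13.] rows 166 170
142 3 [568.  85. 141.] [22.  7.  6.] rows 165 166
148 1 [569.  84. 147.] [20.  8.  7.] rows 164 164
```

Both cameras agree that the real fingertips are about 29.5 mm above the reported TCP (270 against 240.7 open, 82 against 52.6 shut), so they closed just above the knob. I'll open part way, go down by that amount while watching the force, and grip again.

Call:
{"name": "play_rows", "arguments": {
  "dp": [
    [0,0,0],
    [0,0,0],
    [0,0,0],
    [0,0,0],
    [0,0,0],
    [0,0,0],
    [0,0,0],
    [0,0,0]
  ],
  "yaw": [0,0,0,0,0,0,0,0],
  "gripper": 0.45
}}

```text
t: 6.33
ee_pos: [557.0, 90.5, 52.6]
orientation: [-1.123, -2.934, 0.0]
ft_force: [0.3, 1.0, -0.6]
width: 47.5
grasp_force: 0.0
```

Call:
{"name": "play_rows", "arguments": {
  "dp": [
    [0.3,0.3,-8],
    [0,0,-8],
    [0,0,-8],
    [0,0,-7],
    [0,0,0]
  ],
  "yaw": [0,0,0,0,0]
}}

```text
t: 6.75
ee_pos: [555.9, 90.6, 19.6]
orientation: [-1.122, -2.931, 0.003]
ft_force: [-0.8, -0.2, 0.0]
width: 48.5
grasp_force: 0.0
```

Call:
{"name": "play_rows", "arguments": {
  "dp": [
    [0,0,0],
    [0,0,0],
    [0,0,0],
    [0,0,0],
    [0,0,0],
    [0,0,0],
    [0,0,0],
    [0,0,0]
  ],
  "yaw": [0,0,0,0,0,0,0,0],
  "gripper": 1
}}

```text
t: 7.42
ee_pos: [557.7, 91.0, 22.0]
orientation: [1.123, 2.933, 0.001]
ft_force: [1.0, 2.7, 0.7]
width: 12.1
grasp_force: 30.0
```

Gripped (width 12.1, 30 N). Now turning clockwise.

Call:
{"name": "play_rows", "arguments": {
  "dp": [
    [0,0,0],
    [0,0,0],
    [0,0,0],
    [0,0,0],
    [0,0,0],
    [0,0,0],
    [0,0,0],
    [0,0,0]
  ],
  "yaw": [-4,-6,-6,-6,-6,-6,-6,-6]
}}

```text
t: 8.08
ee_pos: [557.7, 91.0, 22.0]
orientation: [2.186, 2.256, 0.001]
ft_force: [1.1, 2.0, 1.5]
width: 12.0
grasp_force: 30.0
```

Call:
{"name": "play_rows", "arguments": {
  "dp": [
    [0,0,0],
    [0,0,0],
    [0,0,0],
    [0,0,0],
    [0,0,0],
    [0,0,0],
    [0,0,0],
    [0,0,0]
  ],
  "yaw": [-6,-6,-6,-4.5,0,0,0,0]
}}

```text
t: 8.75
ee_pos: [557.7, 91.0, 22.0]
orientation: [2.578, 1.795, 0.001]
ft_force: [0.7, 2.3, 4.4]
width: 11.9
grasp_force: 30.0
```

```bash
python3 look.py w2.png; python3 - <<'E'
from h import *
o=ctrl.get_obs();print(o["ee_pos"],o["ft_force"],o["moment"],o["width"])
E
```

```text
t 8.75 tcp [557.68167476  90.96041772  21.96583999] cam [583.38365978 161.51931956 214.89320482] q6 0.49460071979251935
closing ang -20.29740661886759
station 0.86 [255. 277.] [537.3  39.9   0. ]
mark 0.67 [257. 183.] [568.2 118.3  39. ]
knob_grip 0.86 [260. 257.] [558.3  88.1  68. ]
knobtop 2315 mean [559.3  95.6  76.4] rect c [555.9  93.9] [42.2 28.3] 53.2
red 1490 mean [556.2  92.7 115.4] rect c [549.4  69.8] [113.3 148.2] 69.2
post 0
fork 49 mean [562.7 100.7  70.1] rect c [561.1 100.8] [ 2.1 28.7] 69.6
yellow near 2230 mean [562.3 108.1 132.8] rect c [560.9 109.8] [52.5 60.7] 29.2
green 515 mean [568.1 116.5  94.9] rect c [566.8 110.6] [58.9 60.4] 19.8
block 4216 mean [567.  116.6  50.2] rect c [560.5  99.9] [63.7 96.9] 70.1
[557.68336418  90.95905766  21.95287742] [0.80452529 2.89252864 5.12398717] [ 0.56765286 -0.11524809  0.07158181] 12.017250636155213
```

View pics/w2.png

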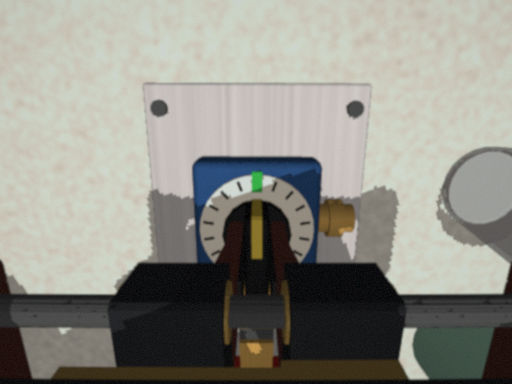

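The pointer (col 257) lines up with the green mark (col 257). Releasing, rising, and moving to the post.

Call:
{"name": "play_rows", "arguments": {
  "dp": [
    [0,0,0],
    [0,0,0],
    [0,0,0],
    [0,0,0],
    [0,0,0],
    [0,0,0],
    [0,0,0]
  ],
  "yaw": [0,0,0,0,0,0,0],
  "gripper": 0.45
}}

```text
t: 9.73
ee_pos: [557.3, 90.7, 21.6]
orientation: [-2.58, -1.793, 0.0]
ft_force: [-0.4, 0.1, 0.4]
width: 48.2
grasp_force: 0.0
```

Call:
{"name": "play_rows", "arguments": {
  "dp": [
    [0,0,20],
    [0,0,30],
    [0,0,30],
    [-9.2,-24.6,0],
    [-9.2,-24.6,0],
    [-9.2,-24.6,0],
    [-9.2,-24.6,0],
    [0,0,0]
  ],
  "yaw": [0,0,0,0,0,0,0,0]
}}

```text
t: 10.4
ee_pos: [518.6, -10.5, 101.6]
orientation: [-2.581, -1.79, 0.003]
ft_force: [-0.0, 0.8, -0.8]
width: 48.3
grasp_force: 0.0
```

```bash
python3 look.py w3.png
```

```text
t 10.4 tcp [518.55418556 -10.51556922 101.60947644] cam [544.97739384  60.1288757  294.40631634] q6 0.31614674560527295
closing ang -20.51836897236707
mark 0.78 [259.   4.] [569.4 120.7  39. ]
rail_end 0.69 [258. 100.] [546.   58.3  30. ]
knob_grip 0.72 [261.  46.] [559.6  89.9  68. ]
lock 0.58 [260. 241.] [504.7 -57.5  30. ]
post_top 0.58 [258. 273.] [502.2 -57.1  84. ]
fork_tip 0.57 [260. 161.] [531.9  17.1  61. ]
knobtop 1428 mean [557.7  91.1  76.7] rect c [557.5  90.9] [44.5 11.7] 69.9
red 5608 mean [513.3 -24.9 107.3] rect c [510.4 -37.2] [120.8 150.2] 71.1
post 576 mean [503.4 -54.1  84.3] rect c [502.7 -55.9] [20.4 19.6] 69.9
fork 1668 mean [518.  -15.1  70.6] rect c [517.9 -15.8] [71.8 34.1] 69.2
yellow near 358 mean [561.8 101.6  77.3] rect c [561.6 101.7] [20.   6.2] 69.8
green 41 mean [569.4 122.1  40. ] rect c [569.3 121.9] [3.  5.7] 66.5
block 2677 mean [555.1  83.1  65.9] rect c [540.2  55.9] [154.1  99. ] 74.1
```

View pics/w3.png

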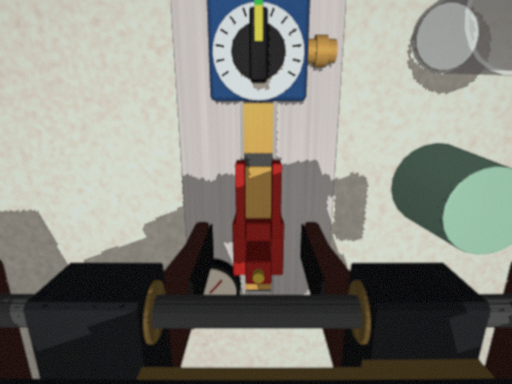

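The pointer is still on the mark, the lock post is at (502.8,-56.2), and the notch is the dark slot at pixel (258,159).

```bash
python3 - <<'E'
import numpy as np
d=np.load("cl.npz");P=d["P"];u=d["u"];v=d["v"]
a=np.radians(69.7);k=np.array([557.6,90.9])
for r in range(144,176,2):
    m=(v==r)&(np.abs(u-258)<4); q=P[m].mean(0); print(r,q.round(1),"st y",round(float((q[:2]-k)@[np.cos(a),np.sin(a)]+55),1),d["c"][m].mean(0).round())
q=np.array([502.8,-56.2]);print("lock st y",(q-k)@[np.cos(a),np.sin(a)]+55)
E
```

```text
144 [533.5  25.9  31.2] st y -14.4 [208. 168.  87.]
146 [532.9  24.3  30.7] st y -16.1 [209. 169.  88.]
148 [532.3  22.6  30.4] st y -17.8 [209. 168.  88.]
150 [531.7  21.2  31. ] st y -19.4 [209. 168.  88.]
152 [531.1  19.6  30.7] st y -21.1 [177. 144.  82.]
154 [530.4  17.4  27.2] st y -23.4 [91. 86. 77.]
156 [529.7  15.7  26.7] st y -25.2 [77. 78. 77.]
158 [529.2  14.2  27.1] st y -26.8 [78. 78. 78.]
160 [528.6  12.6  26.9] st y -28.5 [78. 79. 78.]
162 [527.9  10.9  26.5] st y -30.4 [77. 78. 77.]
164 [527.4   9.3  27.1] st y -32.0 [77. 78. 76.]
166 [526.8   7.8  27.6] st y -33.6 [130. 107.  68.]
168 [526.4   6.8  30.6] st y -34.7 [201. 162.  84.]
170 [525.8   5.2  30.8] st y -36.4 [209. 168.  87.]
172 [525.2   3.6  30.8] st y -38.1 [207. 167.  87.]
174 [524.6   2.   30.8] st y -39.9 [184. 146.  76.]
lock st y -101.97553598762457
```

Call:
{"name": "play_rows", "arguments": {
  "dp": [
    [-9,-24.4,0],
    [-9,-24.4,0],
    [0,0,0],
    [0,0,-20],
    [0,0,-20],
    [0,0,-20],
    [0,0,-16],
    [0,0,0]
  ],
  "yaw": [0,0,0,0,0,0,0,0]
}}

```text
t: 11.47
ee_pos: [500.7, -55.5, 23.1]
orientation: [-2.576, -1.792, 0.005]
ft_force: [-1.4, -0.1, 0.3]
width: 48.1
grasp_force: 0.0
```

Call:
{"name": "play_rows", "arguments": {
  "dp": [
    [0,0,0],
    [0,0,0],
    [0,0,0],
    [0,0,0],
    [0,0,0],
    [0,0,0],
    [0,0,0]
  ],
  "yaw": [0,0,0,0,0,0,0],
  "gripper": 1
}}

```text
t: 12.05
ee_pos: [502.7, -56.3, 26.6]
orientation: [2.58, 1.793, 0.001]
ft_force: [-2.0, 1.6, 4.9]
width: 19.4
grasp_force: 30.0
```

The post is gripped (width 19.4, 30 N). The notch centre is at station y ≈ -28 and the lock is at -102, so it has about 74 mm to travel.

Call:
{"name": "play_rows", "arguments": {
  "dp": [
    [1.4,3.75,0],
    [2.6,7.05,0],
    [2.6,7.05,0],
    [2.6,7.05,0],
    [2.6,7.05,0],
    [2.6,7.05,0],
    [2.6,7.05,0],
    [1.4,3.75,0]
  ],
  "yaw": [0,0,0,0,0,0,0,0]
}}

```text
t: 12.72
ee_pos: [521.1, -6.8, 26.6]
orientation: [2.579, 1.793, -0.0]
ft_force: [-3.3, -5.6, 6.4]
width: 19.7
grasp_force: 30.0
```

Call:
{"name": "play_rows", "arguments": {
  "dp": [
    [1,2.8,0],
    [1,2.8,0],
    [0.7,1.9,0],
    [0.35,0.94,0],
    [0.35,0.94,0],
    [0,0,0],
    [0,0,0]
  ],
  "yaw": [0,0,0,0,0,0,0]
}}

```text
t: 13.3
ee_pos: [524.6, 2.5, 26.6]
orientation: [2.579, 1.793, 0.001]
ft_force: [-1.5, -1.1, 6.2]
width: 19.8
grasp_force: 30.0
```

Call:
{"name": "play_rows", "arguments": {
  "dp": [
    [0.35,0.94,0],
    [0.35,0.94,0],
    [0.35,0.94,0],
    [0.35,0.94,0],
    [0.35,0.94,0],
    [0.35,0.94,0]
  ],
  "yaw": [0,0,0,0,0,0]
}}

```text
t: 13.8
ee_pos: [526.6, 7.7, 26.6]
orientation: [2.579, 1.792, 0.0]
ft_force: [-2.8, -4.9, 5.7]
width: 20.1
grasp_force: 30.0
```

Call:
{"name": "play_rows", "arguments": {
  "dp": [
    [0.35,0.94,0],
    [0.35,0.94,0]
  ],
  "yaw": [0,0]
}}

```text
t: 13.97
ee_pos: [527.3, 9.8, 26.6]
orientation: [2.579, 1.793, 0.0]
ft_force: [-1.3, -2.6, 6.2]
width: 19.6
grasp_force: 30.0
```

Call:
{"name": "play_rows", "arguments": {
  "dp": [
    [0.35,0.94,0],
    [0.35,0.94,0]
  ],
  "yaw": [0,0]
}}

```text
t: 14.13
ee_pos: [528.1, 11.9, 26.6]
orientation: [2.579, 1.792, 0.001]
ft_force: [-2.1, -1.9, 5.6]
width: 19.6
grasp_force: 30.0
```

Call:
{"name": "play_rows", "arguments": {
  "dp": [
    [0.35,0.94,0],
    [0,0,0]
  ],
  "yaw": [0,0]
}}

```text
t: 14.3
ee_pos: [528.7, 13.3, 26.6]
orientation: [2.58, 1.792, 0.002]
ft_force: [-0.8, 2.4, 5.9]
width: 19.7
grasp_force: 30.0
```

The force has dropped and reversed. I'll check that it resists further push.

Call:
{"name": "play_rows", "arguments": {
  "dp": [
    [0.17,0.47,0],
    [0,0,0]
  ],
  "yaw": [0,0]
}}

```text
t: 14.47
ee_pos: [528.9, 13.8, 26.5]
orientation: [2.579, 1.793, 0.002]
ft_force: [-1.8, 2.3, 6.6]
width: 19.9
grasp_force: 30.0
```

```bash
python3 - <<'E'
from h import *
f=[]
for c in("top","scene","scene","wrist"):
    o=ctrl.get_obs();f.append(o["ft_force"]);p=viewer.get_image(c)
    save(p,"e_"+c+".png")
    for n in ("post_top","lock","rail_end"):
        for r in models.landmark_of(p,n)[:1]: print(c,n,r["conf"],np.round(atz(p,camT(p,o),r["location"],dict(post_top=84,lock=30,rail_end=30)[n])[0],1))
print(np.round(f,1),o["ee_pos"],o["width"],o["grasp_force"])
T=camT(p,o);u,v,P=cloud(p,T)
m=(np.abs(P[:,2]-76.5)<2.5)&(np.hypot(P[:,0]-557.6,P[:,1]-91)<26);print("knob",cv2.minAreaRect(P[m][:,:2].astype(np.float32)))
a=p["pixels"][:,:,::-1];b=cv2.resize(cv2.imread("pics/e_scene.png")[150:250,130:264],(512,384))
cv2.imwrite("pics/e.png",cv2.resize(np.hstack([a,b]),(800,300)))
E
```

```text
top post_top 0.4 [608.8 255.9  84. ]
top rail_end 0.79 [541.9  63.5  30. ]
scene post_top 0.88 [532.4   7.5  84. ]
scene lock 0.53 [525.   16.6  30. ]
scene rail_end 0.98 [545.4  55.9  30. ]
scene post_top 0.65 [532.7   5.6  84. ]
scene lock 0.83 [528.2   7.3  30. ]
scene rail_end 0.82 [542.8  57.1  30. ]
wrist post_top 0.96 [528.2  13.5  84. ]
wrist lock 0.67 [529.  13.  30.]
wrist rail_end 0.55 [545.4  59.9  30. ]
[[-1.8  2.3  6.6]
 [-1.3  1.8  6.3]
 [-1.2  1.8  6.5]
 [-1.2  1.2  7.1]] [528.88133691  13.77549533  26.5537735 ] 19.82742633947798 30.001648664474487
knob ((557.7105102539062, 91.29055786132812), (44.69534683227539, 11.984421730041504), 69.56060028076172)
```

View pics/e.png

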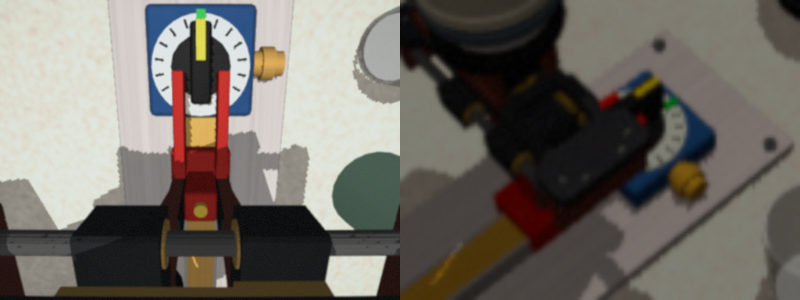

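The bar lies between the fork arms and the pointer is on the mark (200,14). Now a gentle push to confirm the notch is holding.

Call:
{"name": "play_rows", "arguments": {
  "dp": [
    [0.17,0.47,0],
    [0,0,0]
  ],
  "yaw": [0,0]
}}

```text
t: 15.43
ee_pos: [529.0, 14.1, 26.6]
orientation: [2.579, 1.793, 0.001]
ft_force: [-1.4, 0.2, 6.4]
width: 19.9
grasp_force: 30.0
```

Call:
{"name": "play_rows", "arguments": {
  "dp": [
    [0.17,0.47,0],
    [0,0,0]
  ],
  "yaw": [0,0]
}}

```text
t: 15.6
ee_pos: [529.1, 14.3, 26.6]
orientation: [2.579, 1.793, 0.001]
ft_force: [-2.0, -1.4, 7.1]
width: 19.5
grasp_force: 30.0
```

```bash
python3 - <<'E'
from h import *
o=ctrl.get_obs();p=viewer.get_image("wrist");T=camT(p,o);u,v,P=cloud(p,T)
print(o["ee_pos"],o["ft_force"])
def stem(P,c,ctr):
    h=cv2.cvtColor(c.reshape(-1,1,3),cv2.COLOR_RGB2HSV)[:,0]
    m=(h[:,0]>18)&(h[:,0]<36)&(h[:,1]>110)&(P[:,2]>80)&(P[:,2]<100)&(np.hypot(*(P[:,:2]-ctr).T)<14)
    t=(np.abs(P[:,2]-84)<2.5)&((h[:,0]<8)|(h[:,0]>172))&(np.hypot(*(P[:,:2]-ctr).T)<14)
    print(m.sum(),P[m].mean(0).round(1),np.percentile(P[m,2],[10,50,90]).round(1),"top",t.sum(),P[t,2].mean())
stem(P,p["pixels"][v,u],o["ee_pos"][:2])
d=np.load("cl.npz");stem(d["P"],d["c"],np.array([502.8,-56.2]))
E
```

```text
[529.05666364  14.26822379  26.55952993] [-1.9826315  -1.42516099  7.08278322]
245 [528.8  14.3  88.3] [87.5 88.4 89.2] top 1287 84.43863011700203
115 [502.8 -55.7  90.8] [88.7 91.1 91.9] top 484 84.3233287053912
```

The stem has sunk 2.7 mm, which matches the ball's drop into the notch, and the lock now resists the push. Handing in.

```bash
python3 -c "
from h import *
o=ctrl.get_obs();print(o['ee_pos'],o['ft_force'],o['grasp_force'],o['t']);print(ticket.close_job())"
```

```text
[529.01677337  14.25718574  26.54265738] [-1.76548699 -1.22348656  7.70282505] 30.000683963298798 15.65
the job is handed in; nothing more can be done
None
```

The job is handed in at about 15.7 s: the knob is on the mark, the ball is in the notch at about station y = -27 mm, and the gripper still holds the lock. The bowl, cup and casting were not touched, and the judge's verdict was not returned.

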